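Lay out the leather cutting dies on their pads

ROBOT

A 6-joint arm with a two-finger parallel gripper is mounted at the origin on the work surface. World frame = base frame: x ahead of the robot, y to its left, z up, the work surface at z = 0. Lengths are in m, angles in rad, forces in N, time in s.
With the tool pointing down it reaches from about 0.275 to 0.975 m from the base axis. Payload 8.4 kg.
Tool frame: the origin (TCP) lies on the centre line of the jaws, within the pads' length; the fingertips stand 17 mm ahead of it and the grasp point (between the pads) lies 2 mm behind it; x points along the fingers, y is the direction in which the jaws open and shut, and the axes are right-handed (so a half turn about x gives the same grasp; the last joint's range is limited). The gripper opens to 92 mm and grips with 3 to 60 N. Pads are 20 mm wide; open, the fingers measure 128 mm over their backs; the gripper's body (75 mm by 189 mm) begins 69 mm behind the grasp point.
Start: joints at [1.282, 0.353, 1.633, -0, 1.155, -0.002], TCP at [0.177, 0.599, 0.232] pointing down, gripper open.
Joint ranges: [-2.63, 2.63], [-0.92, 2.1], [0.06, 2.66], [-1.3, 4.44], [0, 2.69], [-3.02, 3.02]. Speed limits (rad/s): [2.22, 2.22, 2.79, 3.14, 3.14, 3.14].

INTERFACE

Orientations are given as a unit quaternion [x, y, z, w].
In Python, from cell import sense, grab_frame, sign_off gives the robot as it stands.
- The arm moves only by the tool drive_tool, never from a script. Its argument "plan" is a list of rows, each a list of 7 numbers: the shift along the tool's x, y, z normalised to -1 to 1, where 1 is 500 mm, then the turn, a rotation vector about the tool's x, y, z normalised to -1 to 1, where 1 is 30 degrees, then the gripper command: -1 is shut, 1 is fully open, values between are in proportion. A call has 1 to 20 rows; each row is the pose to reach, as a shift and turn from the pose commanded when the call began, along the tool's axes at that moment; what a row does not reach only later rows make up. A row lasts 1/12 s, in which the tool goes at most 41.7 mm and 7.16 degrees, less where a joint would pass 70% of its speed; a pose out of reach is approached as far as the arm can. A call with a number of a shift or a turn outside -1 to 1 is refused whole. A call with a gripper value outside its range is refused whole. The fingers move at their own pace and stop on an object; "grip_force" is the grip in N (left out, the last holds). Time passes only in rows, so rows that repeat a pose let the fingers close. It gives the time, the measured TCP pose, the force and the opening at its end, in the units of the state.
- sense(): the state, without advancing time (a new reading comes with each control period).
- grab_frame(name): name is "scene" or "top" or "wrist"; returns a dict with "image" (420x560x3 uint8, blue, green, red), "K" (3x3 intrinsics, pixels), "R" (3x3) and "t" (3): a world point X has camera coordinates R X + t. Camera axes: x right, y down, z forward; pixel columns grow to the right and rows downward; lengths in m; the calibration is good to about 2 mm. The wrist camera is an equidistant fisheye: a pixel r from the principal point sees the ray r / f radians off the axis. A picture is of the moment at which its call begins. There is no depth.
- sign_off(): hands the job in, once; it reports no verdict.
The state is a dict: "t": time; "joint_positions": joint angles; "joint_vel": joint speeds; "effort": joint torques, N m; "ee_pos": TCP position; "tool_rot": TCP orientation; "contact_force": force on the tool from outside, world axes, zero at the start; "moment": the same for the moment, N m; "finger_gap": finger opening in m.
Only numpy, scipy, OpenCV 4.12 (cv2) and the standard library are available. Lean on these libraries where they do the work, as an engineer would, in place of code of your own. Each camera call takes 0.05 s, during which the arm holds its last target. There are 200 camera calls.

TASK

Get the four leather-cutting dies ready for the press: set each die flat on the white pad that is marked with its shape, centred on the black outline and turned so that its edge follows the outline. Set each one down rather than dropping it, and leave the jar and the mallet where they are.

Things in the scene. Friction and masses are not known exactly. Their poses are not given: they have to be found in the camera images.
- grip_round (a point): the round die: a loose flat blue-painted block edged with a steel band; from above: round, 64 mm in diameter (looks the same at any yaw). The block is 18 mm high; centred on it stands a pale wooden grip, 40 mm along x, 20 mm along y, its top 64 mm above the die's underside. Pinch the grip across its 20 mm. This point is the middle of the grip, 41 mm above the die's underside, over the die's centre. z up. 0.16 to 0.30 kg
- grip_square (a point): the square die: a loose flat blue-painted block edged with a steel band; from above: square, 54 x 54 mm (looks the same every quarter turn). The block is 18 mm high; centred on it stands a pale wooden grip, 40 mm along x, 20 mm along y, its top 64 mm above the die's underside. Pinch the grip across its 20 mm. This point is the middle of the grip, 41 mm above the die's underside, over the die's centre. z up. 0.16 to 0.30 kg
- grip_strap (a point): the strap die: a loose flat blue-painted block edged with a steel band; from above: long narrow bar with half-round ends, 92 mm along x, 30 mm along y (same after a half turn). The block is 18 mm high; centred on it stands a pale wooden grip, 40 mm along x, 20 mm along y, its top 64 mm above the die's underside. Pinch the grip across its 20 mm. This point is the middle of the grip, 41 mm above the die's underside, over the die's centre. z up. 0.16 to 0.30 kg
- grip_leaf (a point): the leaf die: a loose flat blue-painted block edged with a steel band; from above: leaf with two pointed ends and bulging sides, 92 mm along x, 46 mm along y (same after a half turn). The block is 18 mm high; centred on it stands a pale wooden grip, 40 mm along x, 20 mm along y, its top 64 mm above the die's underside. Pinch the grip across its 20 mm. This point is the middle of the grip, 41 mm above the die's underside, over the die's centre. z up. 0.16 to 0.30 kg
- pad_round: the round die's pad: a fixed white plastic board, 104 x 104 mm and 8 mm thick, with a black outline of the die at its centre: round, 64 mm in diameter (looks the same at any yaw). Origin at the centre of its underside on the table; z up; the outline is in the pad's x and y, so a die with its axes along the pad's fits it
- pad_square: the square die's pad: a fixed white plastic board, 104 x 104 mm and 8 mm thick, with a black outline of the die at its centre: square, 54 x 54 mm (looks the same every quarter turn). Origin at the centre of its underside on the table; z up; the outline is in the pad's x and y, so a die with its axes along the pad's fits it
- pad_strap: the strap die's pad: a fixed white plastic board, 104 x 104 mm and 8 mm thick, with a black outline of the die at its centre: long narrow bar with half-round ends, 92 mm along x, 30 mm along y (same after a half turn). Origin at the centre of its underside on the table; z up; the outline is in the pad's x and y, so a die with its axes along the pad's fits it
- pad_leaf: the leaf die's pad: a fixed white plastic board, 104 x 104 mm and 8 mm thick, with a black outline of the die at its centre: leaf with two pointed ends and bulging sides, 92 mm along x, 46 mm along y (same after a half turn). Origin at the centre of its underside on the table; z up; the outline is in the pad's x and y, so a die with its axes along the pad's fits it
- dye_jar: bystander: an amber jar with a black cap, 56 mm across, 85 mm tall, standing on the table; origin at the centre of its underside. Loose
- mallet: bystander: a mallet lying on the table, wooden handle to -x, yellow head 50 x 80 x 44 mm at +x; 215 mm long over all, from -130 to +85 mm along x; origin on the table under the handle. Loose
There are look-alikes about, which are no part of the job. What is shaped like the part that bears grip_strap but turquoise is not meant.

How it is judged:
At the end, for the whole second after the job is handed in: each of the four dies lies flat (within 0.1 rad) on the pad with its own outline, its centre within 12 mm of the outline's centre and its sides within 0.2 rad of the outline's (round die: any yaw; square die: any quarter turn; strap and leaf: either way round), released and at rest (horizontal distance between grip_round and pad_round below 0.012 m and angle between each of grip_round, grip_square, grip_strap, grip_leaf's own z axis and vertical below 0.1 rad and z of grip_round in the frame of pad_round between 0.045 and 0.053 m and linear speed of each of die_round, die_square, die_strap, die_leaf below 0.02 m/s and horizontal distance between grip_square and pad_square below 0.012 m and z of grip_square in the frame of pad_square between 0.045 and 0.053 m and (angle between the x axis of grip_square and the x axis of pad_square, either way round below 0.2 rad or angle between the x axis of grip_square and the y axis of pad_square, either way round below 0.2 rad) and horizontal distance between grip_strap and pad_strap below 0.012 m and z of grip_strap in the frame of pad_strap between 0.045 and 0.053 m and angle between the x axis of grip_strap and the x axis of pad_strap, either way round below 0.2 rad and horizontal distance between grip_leaf and pad_leaf below 0.012 m and z of grip_leaf in the frame of pad_leaf between 0.045 and 0.053 m and angle between the x axis of grip_leaf and the x axis of pad_leaf, either way round below 0.2 rad); the robot touches nothing.
It fails at once if a die is dropped or thrown (moves at more than 0.7 m/s without being held: a free fall of 25 mm) ((linear speed of die_round above 0.7 m/s and contact force between the fingers and die_round below 0.05 N) or (linear speed of die_square above 0.7 m/s and contact force between the fingers and die_square below 0.05 N) or (linear speed of die_strap above 0.7 m/s and contact force between the fingers and die_strap below 0.05 N) or (linear speed of die_leaf above 0.7 m/s and contact force between the fingers and die_leaf below 0.05 N)).
It fails at once if the jar is moved by more than 20 mm or knocked over (distance of dye_jar from where it was at the start of the episode above 0.02 m or angle between dye_jar's own z axis and vertical above 0.5 rad).
It fails at once if the mallet is moved by more than 20 mm (distance of mallet from where it was at the start of the episode above 0.02 m).
It also fails if it takes over 109 s, if anything falls off the work surface, if the arm or the gripper's body presses on something with over 40 N, if the wrist force passes 120 N, or if a joint passes its speed limit or range.

## Working session

There is one attempt and no reset: what is moved stays moved. The work goes in short steps, Python scripts to look and compute and a tool call to move; the robot and the scene stay as the last step left them, time stands still between calls to the robot, and variables do not carry over. Pictures are saved under pics/ and viewed, on a budget of 14 in all, crops included, one or two more only if the job needs it, and the job is handed in when it is done.

Besides the shell and the picture viewer there is one more tool, called after "Request:" in YAML: its name, and indented under it one key for each argument. drive_tool: Moves the arm, as the interface text tells. Its arguments: {"type":"object","properties":{"plan":{"type":"array","items":{"type":"array","items":{"type":"number"}}},"grip_force":{"type":"number"}},"required":["plan"]}

```bash
mkdir -p pics; ls
python3 - <<'E'
from cell import *
import cv2,numpy as np,pickle
print(sense())
d={}
for n in ("scene","top","wrist"):
    f=grab_frame(n); d[n]=f; cv2.imwrite(f"pics/{n}0.png",f["image"]); print(n,f["K"].round(1).tolist(),f["R"].round(3).tolist(),f["t"].round(3).tolist())
pickle.dump(d,open("f0.pkl","wb"))
E
```

```text
pics
{'t': 0.0, 'joint_positions': array([ 1.28157445e+00,  3.53624670e-01,  1.63411337e+00, -1.66126659e-05,
        1.15518732e+00, -2.36361953e-03]), 'joint_vel': array([-6.86840081e-04, -8.47198453e-05,  1.09621538e-03, -6.28763350e-04,
       -3.13017708e-03, -1.52240157e-03]), 'effort': array([ 1.95968634e-03, -5.93859172e+01, -3.34222090e+01,  6.99849380e-02,
        2.35397770e-02, -1.61730077e-04]), 'ee_pos': array([0.17669034, 0.59902734, 0.23088722]), 'tool_rot': array([ 0.100603  ,  0.69990929, -0.10153693,  0.69978302]), 'contact_force': array([ 0.57768872, -0.06533196,  1.17199082]), 'moment': array([-0.01025792,  0.04858409, -0.00596657]), 'finger_gap': 0.09164626894975629}
scene [[444.8, 0.0, 271.2], [0.0, 444.8, 214.8], [0.0, 0.0, 1.0]] [[0.347, 0.938, 0.009], [0.576, -0.205, -0.791], [-0.74, 0.28, -0.612]] [-0.175, -0.229, 1.577]
top [[490.5, 0.0, 281.4], [0.0, 490.5, 209.0], [0.0, 0.0, 1.0]] [[-0.015, -1.0, -0.012], [-0.999, 0.016, -0.049], [0.049, 0.011, -0.999]] [0.0, 0.475, 1.476]
wrist [[325.2, 0.0, 275.4], [0.0, 325.2, 205.6], [0.0, 0.0, 1.0]] [[0.283, 0.959, -0.002], [0.927, -0.274, 0.256], [0.245, -0.074, -0.967]] [-0.624, -0.029, 0.391]
```

View pics/top0.png

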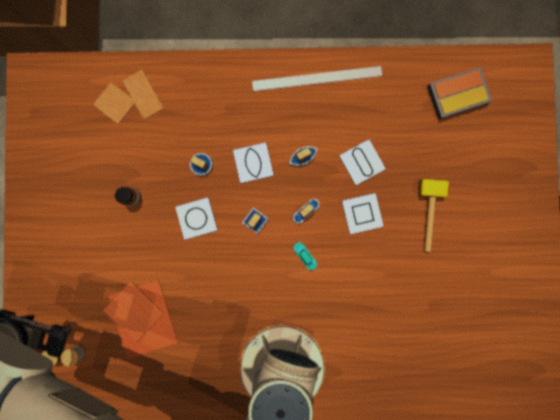

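View pics/scene0.png

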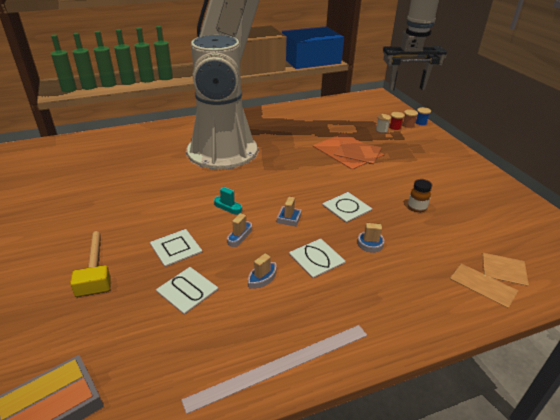

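The dies in the top view are round (201,163), leaf (303,155), strap (306,211) and square (255,220). The turquoise look-alike is at (306,256). The pads are leaf (253,162), strap (362,162), round (196,218) and square (362,213). The strap is the blue one at (306,211), since the one at (306,256) is turquoise; I'll confirm that in a crop.

```bash
cat > h.py <<'E'
import cv2,numpy as np
def ray(f,p):
    K,R,t=f["K"],f["R"],f["t"]; C=-R.T@t
    d=R.T@np.linalg.solve(K,[p[0],p[1],1.]); return C,d/np.linalg.norm(d)
def onz(f,p,z):
    C,d=ray(f,p); return C+d*(z-C[2])/d[2]
def tri(f,p,g,q):
    A,a=ray(f,p);B,b=ray(g,q); s=np.linalg.lstsq(np.c_[a,-b],B-A,rcond=None)[0]
    P,Q=A+a*s[0],B+b*s[1]; return (P+Q)/2,np.linalg.norm(P-Q)
def quadc(c):  # centre of a quad by its diagonals
    q=cv2.approxPolyDP(cv2.convexHull(c),0.06*cv2.arcLength(c,True),True)[:,0].astype(float)
    if len(q)!=4: return None,q
    l=np.cross(np.cross([*q[0],1],[*q[2],1]),np.cross([*q[1],1],[*q[3],1])); return l[:2]/l[2],q
def blobs(m,lo,hi):
    cs=cv2.findContours(m.astype(np.uint8),cv2.RETR_EXTERNAL,cv2.CHAIN_APPROX_NONE)[0]
    return [c for c in cs if lo<cv2.contourArea(c)<hi]
def cen(c):
    M=cv2.moments(c); return np.array([M["m10"],M["m01"]])/M["m00"]
E
python3 - <<'E'
import pickle; from h import *
d=pickle.load(open("f0.pkl","rb"))
for n in ("top","scene"):
    f=d[n]; hsv=cv2.cvtColor(f["image"],cv2.COLOR_BGR2HSV).astype(int); h,s,v=hsv.transpose(2,0,1)
    print(n)
    for c in blobs((s<60)&(v>140),400,3500):
        q,_=quadc(c); print("pad",cen(c).round(1),q,cv2.contourArea(c), len(_))
    m=(h>90)&(h<130)&(s>60)
    m=cv2.morphologyEx(m.astype(np.uint8),cv2.MORPH_CLOSE,np.ones((3,3)))
    for c in blobs(m,25,1000):
        if (cen(c)[1]>120) and cen(c)[0]<420: hu=cv2.convexHull(c); r=cv2.minAreaRect(hu);print("blue",cen(hu).round(1),np.round(r[1],1),round(r[2],1))
for (u,vv) in [(201,163),(303,155),(306,211),(255,220),(225,190)]: 
    f=d["top"]; print(cv2.cvtColor(f["image"],cv2.COLOR_BGR2HSV)[vv,u-3:u+4].tolist())
a=cv2.resize(d["top"]["image"][135:275,180:325],None,fx=4,fy=4,interpolation=cv2.INTER_CUBIC)
cv2.imwrite("pics/c1.png",a)
E
```

```text
top
pad [195.8 218.1] [195.62013295 217.79107312] 1105.5 4
pad [362.2 213.3] [362.12962963 214.07777778] 1121.0 4
pad [252.7 162.4] [252.27015559 162.85855728] 1097.5 4
pad [361.9 161.8] [362. 162.] 752.0 4
pad [315.3  78.3] None 1008.5 2
blue [259.5 223.1] [ 5.1 15.3] 30.3
blue [298.2 217.3] [8. 7.] 90.0
blue [250.  216.1] [ 3.  15.1] 38.7
blue [313.8 204. ] [8.  5.5] 51.3
blue [200.8 164. ] [16.  18.5] 32.0
blue [303.  156.5] [ 9.5 24.9] 68.2
scene
pad [270.7 369.1] None 2443.5 2
pad [186.5 289.8] [186.65466023 288.50575566] 941.0 4
pad [316.6 257.8] [316.75536481 256.45016691] 697.5 4
pad [175.2 246.7] [175.84848485 245.47272727] 1023.5 4
pad [346.9 206.2] [346.50660793 205.93832599] 712.0 4
blue [261.9 273.3] [10.6 28. ] 66.0
blue [370.6 240. ] [22.5 10.3] 10.0
blue [233.3 237.3] [8.5 6.3] 26.6
blue [288.7 213.7] [18.3  9.8] 8.7
[[21, 139, 192], [20, 141, 193], [21, 136, 193], [22, 136, 195], [22, 137, 190], [21, 134, 181], [19, 136, 152]]
[[22, 135, 196], [21, 135, 194], [21, 146, 189], [20, 141, 192], [19, 145, 181], [19, 149, 168], [17, 147, 156]]
[[21, 138, 188], [21, 139, 198], [21, 140, 193], [21, 139, 196], [21, 139, 192], [20, 138, 185], [20, 134, 169]]
[[21, 138, 192], [22, 137, 194], [21, 136, 195], [21, 137, 194], [21, 140, 186], [19, 144, 163], [17, 130, 120]]
[[12, 193, 151], [11, 199, 151], [11, 195, 150], [12, 192, 153], [12, 196, 152], [12, 196, 151], [11, 198, 151]]
```

View pics/c1.png

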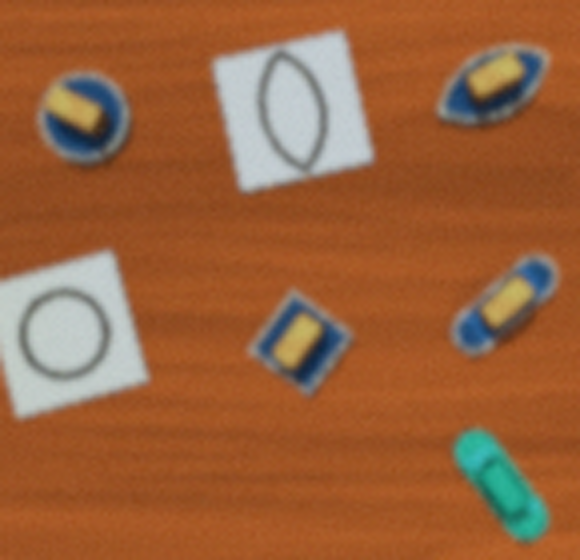

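The crop confirms it: the strap with the pale grip and blue block is at (306,211), and the fully turquoise one at (306,256) is the decoy.

Run:
```python
import pickle; from h import *
d=pickle.load(open("f0.pkl","rb")); T,S=d["top"],d["scene"]
pt=dict(round=((195.7,218),(346.5,206)),square=((362.2,213.7),(175.8,245.6)),leaf=((252.5,162.6),(316.7,256.6)),strap=((362,162),(186.6,288.6)))
for n,(p,q) in pt.items():
    X,e=tri(T,p,S,q); print("pad",n,X.round(3),round(e,4),onz(T,p,.008).round(3))
seed=dict(round=((201,163),(372,231)),leaf=((303,155),(263,265)),strap=((306,211),(239,229)),square=((255,220),(290,207)))
for n,(p,q) in seed.items():
    P=[]
    for f,s0 in ((T,p),(S,q)):
        h,s,v=cv2.cvtColor(f["image"],cv2.COLOR_BGR2HSV).astype(int).transpose(2,0,1)
        m=(h>15)&(h<28)&(s<165)&(v>(150 if f is T else 110))
        c=min(blobs(m,12,800),key=lambda c:np.linalg.norm(cen(c)-s0)); P.append(cen(c))
        r=cv2.minAreaRect(c)
        if f is T: A=onz(T,cen(c),.064)
        y=c[:,0,1].min(); print(n,"top" if f is T else "scene",cen(c).round(1),np.round(r[1],1),round(r[2],1),"ymin",y)
    X,e=tri(T,P[0],S,P[1]); print("grip",n,X.round(3),round(e,4),A.round(3))
```

```text
pad round [0.452 0.255 0.007] 0.0006 [0.452 0.254 0.008]
pad square [ 0.458 -0.251  0.007] 0.0025 [ 0.457 -0.252  0.008]
pad leaf [0.619 0.08  0.006] 0.0016 [0.619 0.079 0.008]
pad strap [ 0.616 -0.254  0.006] 0.0012 [ 0.615 -0.255  0.008]
round top [197.4 161.1] [13.4  5.8] 26.6 ymin 156
round scene [373.8 226.1] [15.6  7.2] 8.1 ymin 223
grip round [0.618 0.239 0.062] 0.0009 [0.618 0.238 0.064]
leaf top [303.6 152.8] [ 6.9 12.6] 54.5 ymin 147
leaf scene [261.7 259.1] [ 9.2 14.8] 45.0 ymin 253
grip leaf [ 0.638 -0.075  0.063] 0.0012 [ 0.637 -0.075  0.064]
strap top [306.3 209.7] [ 5.7 12. ] 45.0 ymin 205
strap scene [238.7 218.1] [ 6.4 13.4] 45.0 ymin 213
grip strap [ 0.47  -0.08   0.062] 0.0011 [ 0.469 -0.08   0.064]
square top [253.8 219.6] [ 5.8 12.5] 33.7 ymin 214
square scene [289.3 201.2] [8. 8.] 90.0 ymin 197
grip square [0.443 0.074 0.062] 0.0013 [0.443 0.074 0.064]
```

```bash
cat >> h.py <<'E'
def go(s,pos,yaw,grip=1):
    """plan row(s) for TCP pos, tool down, jaw (y) axis at world angle yaw (mod pi)"""
    from scipy.spatial.transform import Rotation as Ro
    R=Ro.from_quat(s["tool_rot"]); M=R.as_matrix(); cur=np.arctan2(M[1,1],M[0,1])
    yaw=cur+(yaw-cur+np.pi/2)%np.pi-np.pi/2
    y=np.array([np.cos(yaw),np.sin(yaw),0]); x=np.array([0,0,-1.]); G=np.c_[x,y,np.cross(x,y)]
    rv=np.degrees((R.inv()*Ro.from_matrix(G)).as_rotvec())/30
    sh=M.T@(np.array(pos)-s["ee_pos"])
    print("row",(sh/.5).round(3),rv.round(3),"n",round(max(np.linalg.norm(sh)/.0417,np.linalg.norm(rv)*30/7.16),1),"jaw now",round(np.degrees(cur),1),"j6",s["joint_positions"][5].round(2),"t",s["t"])
def wray(f,p):
    K,R,t=f["K"],f["R"],f["t"]; q=np.array([(p[0]-K[0,2])/K[0,0],(p[1]-K[1,2])/K[1,1]]); r=np.linalg.norm(q)
    d=np.r_[q/max(r,1e-9)*np.sin(r),np.cos(r)]; return -R.T@t,R.T@d
def wonz(f,p,z):
    C,d=wray(f,p); return C+d*(z-C[2])/d[2]
E
python3 - <<'E'
from cell import *; from h import *
s=sense(); go(s,(.53,0.0,.32),np.radians(90))
E
```

```text
row [-0.177 -0.95   1.017] [-0.548 -0.     0.002] n 16.8 jaw now 73.6 j6 -0.0 t 0.15
```

Request:
drive_tool:
  plan:
    - [-0.18,-0.95,1.0,-0.55,0,0,0.1]
    - [-0.18,-0.95,1.0,-0.55,0,0,0.1]
    - [-0.18,-0.95,1.0,-0.55,0,0,0.1]
    - [-0.18,-0.95,1.0,-0.55,0,0,0.1]
    - [-0.18,-0.95,1.0,-0.55,0,0,0.1]
    - [-0.18,-0.95,1.0,-0.55,0,0,0.1]
    - [-0.18,-0.95,1.0,-0.55,0,0,0.1]
    - [-0.18,-0.95,1.0,-0.55,0,0,0.1]
    - [-0.18,-0.95,1.0,-0.55,0,0,0.1]
    - [-0.18,-0.95,1.0,-0.55,0,0,0.1]
    - [-0.18,-0.95,1.0,-0.55,0,0,0.1]
    - [-0.18,-0.95,1.0,-0.55,0,0,0.1]
    - [-0.18,-0.95,1.0,-0.55,0,0,0.1]
    - [-0.18,-0.95,1.0,-0.55,0,0,0.1]
    - [-0.18,-0.95,1.0,-0.55,0,0,0.1]
    - [-0.18,-0.95,1.0,-0.55,0,0,0.1]
    - [-0.18,-0.95,1.0,-0.55,0,0,0.1]
    - [-0.18,-0.95,1.0,-0.55,0,0,0.1]
    - [-0.18,-0.95,1.0,-0.55,0,0,0.1]
  grip_force: 25

```text
t: 1.73
ee_pos: [0.5223, 0.0012, 0.3213]
tool_rot: [0.001, 0.707, -0.001, 0.707]
contact_force: [0.4, -0.5, 0.0]
finger_gap: 0.0506
```

Run:
```python
from cell import *; from h import *; import pickle
f=grab_frame("wrist"); pickle.dump(f,open("w1.pkl","wb")); cv2.imwrite("pics/w1.png",f["image"])
s=sense(); print(s["t"],s["ee_pos"],s["finger_gap"],(-f["R"].T@f["t"]).round(3))
```

```text
1.7833 [0.5216089  0.0022741  0.32111417] 0.05069656824300414 [0.451 0.001 0.475]
```

View pics/w1.png

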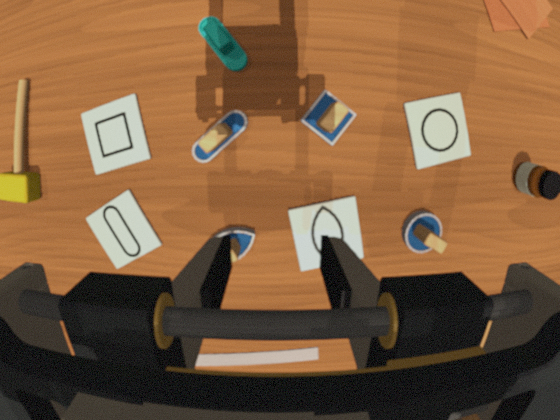

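The wrist view shows all four pads. Dies are strap (220,137), square (328,118), round (423,232) and leaf (237,243), the last partly behind a finger. Next I compute yaws by casting contours onto planes, in both views.

Run:
```python
import pickle; from h import *
d=pickle.load(open("f0.pkl","rb")); T=d["top"]; W=pickle.load(open("w1.pkl","rb"))
def world(f,c,z,w): 
    return np.array([(wonz if w else onz)(f,p,z)[:2] for p in c.reshape(-1,2).astype(float)],np.float32)
def pca(P):
    a=np.linalg.svd(P-P.mean(0),full_matrices=False); return np.degrees(np.arctan2(a[2][0,1],a[2][0,0]))%180, a[1][0]/a[1][1]
def rect(P):
    (c,sz,a)=cv2.minAreaRect(P*1000); 
    if sz[0]<sz[1]: a+=90
    return np.round(c),np.round(sorted(sz)),round(a%180,1)
pads=dict(round=((195.7,218),(438,130)),square=((362.2,213.7),(115,135)),leaf=((252.5,162.6),(326,233)),strap=((362,162),(123,229)))
dies=dict(round=((201,163),(423,232)),leaf=((303,155),(237,243)),strap=((306,211),(220,137)),square=((255,220),(328,118)))
for k,(f,w) in enumerate(((T,0),(W,1))):
    print("WRIST" if w else "TOP")
    h,s,v=cv2.cvtColor(f["image"],cv2.COLOR_BGR2HSV).astype(int).transpose(2,0,1)
    for n,pq in pads.items():
        c=min(blobs((s<60)&(v>125),400,8000),key=lambda c:np.linalg.norm(cen(c)-pq[k]))
        H=cv2.convexHull(c)
        m=np.zeros(s.shape,np.uint8); cv2.fillPoly(m,[H],1); m=cv2.erode(m,np.ones((7,7)))
        g=f["image"].max(2).astype(int); med=np.median(g[m>0]); ys,xs=np.nonzero((m>0)&(g<med-45))
        P=world(f,np.c_[xs,ys],.008,w)
        print("pad",n,*rect(world(f,H,.008,w)),"outline",*rect(P),"pca",np.round(pca(P),2),"mean",(P.mean(0)*1000).round(0))
    for n,pq in dies.items():
        y0,x0=[int(a) for a in pq[k][::-1]]; r=22 if not w else 40
        win=np.zeros(s.shape,bool); win[y0-r:y0+r,x0-r:x0+r]=1
        m=((h>92)&(h<130)&(s>70)&(v>40))|((s<70)&(v>110)); m&=win
        cs=blobs(cv2.morphologyEx(m.astype(np.uint8),cv2.MORPH_CLOSE,np.ones((3,3))),8,5000)
        cs=[c for c in cs if np.linalg.norm(cen(c)-pq[k])<r*.8]
        if cs: print("die",n,*rect(world(f,cv2.convexHull(np.vstack(cs)),.018,w)))
        gm=(h>15)&(h<28)&(s<165)&(v>(150 if not w else 120))&win
        cs=blobs(gm,12,2000)
        if cs:
            c=max(cs,key=cv2.contourArea); print("  grip",*rect(world(f,c,.064,w)), cen(c).round(1))
```

```text
TOP
pad round [452. 254.] [104. 104.] 105.1 outline [452. 254.] [67. 67.] 62.7 pca [95.79  1.02] mean [452. 254.]
pad square [ 459. -252.] [105. 105.] 102.5 outline [ 459. -253.] [59. 60.] 101.7 pca [103.08   1.04] mean [ 459. -253.]
pad leaf [620.  79.] [105. 105.] 12.1 outline [620.  79.] [50. 85.] 17.6 pca [14.34  1.55] mean [620.  78.]
pad strap [ 616. -255.] [105. 105.] 27.5 outline [ 616. -255.] [36. 82.] 26.9 pca [26.92  1.72] mean [ 615. -256.]
die round [616. 237.] [61. 64.] 89.1
  grip [618. 238.] [17. 40.] 62.5 [197.4 161.1]
die leaf [637. -74.] [49. 85.] 100.4
  grip [637. -75.] [20. 37.] 124.8 [303.6 152.8]
die strap [469. -80.] [33. 94.] 130.0
  grip [469. -80.] [17. 35.] 134.1 [306.3 209.7]
die square [442.  73.] [56. 57.] 53.6
  grip [443.  74.] [17. 36.] 145.5 [253.8 219.6]
WRIST
pad round [452. 255.] [104. 105.] 105.0 outline [452. 256.] [66. 68.] 3.0 pca [59.44  1.01] mean [452. 255.]
pad square [ 459. -250.] [104. 106.] 102.2 outline [ 459. -251.] [59. 59.] 102.5 pca [137.24   1.02] mean [ 459. -250.]
pad leaf [620.  80.] [104. 105.] 12.2 outline [625.  81.] [ 57. 101.] 28.7 pca [25.41  1.64] mean [634.  88.]
pad strap [ 616. -252.] [104. 106.] 117.7 outline [ 617. -254.] [35. 92.] 28.1 pca [28.15  2.11] mean [ 615. -254.]
die round [616. 238.] [66. 66.] 138.7
  grip [616. 238.] [20. 42.] 59.3 [435.5 242.8]
die leaf [621. -54.] [46. 50.] 40.4
  grip [631. -56.] [10. 18.] 177.1 [233.5 256.3]
die strap [470. -79.] [34. 96.] 130.1
  grip [470. -79.] [21. 38.] 132.5 [212.2 138.5]
die square [443.  75.] [58. 58.] 52.9
  grip [443.  76.] [20. 40.] 143.3 [334.2 116.2]
```

Run:
```python
from cell import *; from h import *
go(sense(),(.4705,-.0795,.142),np.radians(40.2))
```

```text
row [ 0.358 -0.164 -0.102] [ 1.659 -0.002  0.   ] n 7.0 jaw now 90.0 j6 -1.57 t 1.7833
```

Request:
drive_tool:
  plan:
    - [0.36,-0.164,-0.102,1,0,0,0.1]
    - [0.36,-0.164,-0.102,1,0,0,0.1]
    - [0.36,-0.164,-0.102,1,0,0,0.1]
    - [0.36,-0.164,-0.102,1,0,0,0.1]
    - [0.36,-0.164,-0.102,1,0,0,0.1]
    - [0.36,-0.164,-0.102,1,0,0,0.1]
    - [0.36,-0.164,-0.102,1,0,0,0.1]
    - [0.36,-0.164,-0.102,1,0,0,0.1]
    - [0.36,-0.164,-0.102,1,0,0,0.1]

```text
t: 2.53
ee_pos: [0.473, -0.0788, 0.1436]
tool_rot: [0.182, 0.682, -0.182, 0.685]
contact_force: [0.3, -0.1, 0.1]
finger_gap: 0.0505
```

```bash
cat > look.py <<'E'
import sys; from cell import *; from h import *
x,y,z,a=map(float,sys.argv[1:5]); go(sense(),(x,y,z),np.radians(a)); print(sense()["ee_pos"].round(4),sense()["contact_force"].round(1),sense()["finger_gap"])
if len(sys.argv)>5:
    f=grab_frame("wrist"); cv2.imwrite(f"pics/{sys.argv[5]}.png",f["image"]); import pickle; pickle.dump(f,open(sys.argv[5]+".pkl","wb"))
E
python3 look.py .4705 -.0795 .142 40.2 w2
```

```text
row [ 0.003 -0.004 -0.004] [ 0.666  0.006 -0.004] n 2.8 jaw now 60.2 j6 -1.22 t 2.5333
[ 0.473  -0.0788  0.1436] [ 0.3 -0.1  0.1] 0.05054304648302155
```

View pics/w2.png

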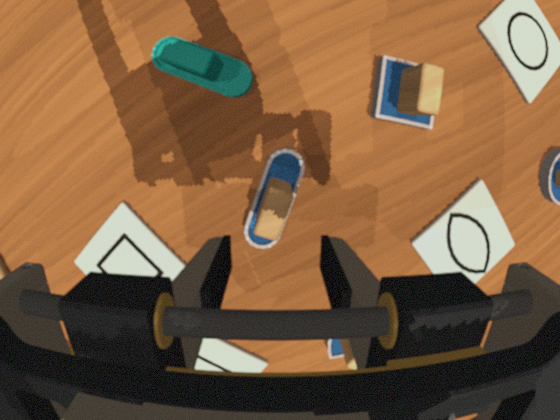

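The strap is straight ahead between the fingers at (275,197), so I turn the rest, descend and close.

Request:
drive_tool:
  plan:
    - [0,0,0,0.66,0,0,0.1]
    - [0,0,0,0.66,0,0,0.1]
    - [0,0,0,0.66,0,0,0.1]
    - [0,0,0,0.66,0,0,0.1]
    - [0.06,0,0,0.66,0,0,0.1]
    - [0.12,0,0,0.66,0,0,0.1]
    - [0.17,0,0,0.66,0,0,0.1]
    - [0.2,0,0,0.66,0,0,0.1]
    - [0.2,0,0,0.66,0,0,0.1]
    - [0.2,0,0,0.66,0,0,0.1]
    - [0.2,0,0,0.66,0,0,-1]
    - [0.2,0,0,0.66,0,0,-1]
    - [0.2,0,0,0.66,0,0,-1]
    - [0.2,0,0,0.66,0,0,-1]
    - [0.2,0,0,0.66,0,0,-1]
    - [0.2,0,0,0.66,0,0,-1]

```text
t: 3.92
ee_pos: [0.4714, -0.0798, 0.0422]
tool_rot: [0.297, 0.641, -0.297, 0.642]
contact_force: [-0.8, -0.4, 7.8]
finger_gap: 0.0201
```

```bash
python3 look.py .616 -.2535 .16 117.8
```

```text
row [-0.235 -0.004  0.452] [-2.584e+00  2.000e-03  0.000e+00] n 10.8 jaw now 40.3 j6 -0.87 t 3.9167
[ 0.4714 -0.0798  0.0422] [-0.8 -0.4  7.8] 0.02011441507462566
```

Request:
drive_tool:
  plan:
    - [-0.05,0,0,0,0,0,-1]
    - [-0.1,0,0,0,0,0,-1]
    - [-0.17,0,0,0,0,0,-1]
    - [-0.235,0,0,0,0,0,-1]
    - [-0.235,0,0.04,-0.2,0,0,-1]
    - [-0.235,0,0.1,-0.4,0,0,-1]
    - [-0.235,0,0.17,-0.6,0,0,-1]
    - [-0.235,0,0.24,-0.8,0,0,-1]
    - [-0.235,0,0.31,-1,0,0,-1]
    - [-0.235,0,0.37,-1,0,0,-1]
    - [-0.235,-0.004,0.42,-1,0,0,-1]
    - [-0.235,-0.004,0.452,-1,0,0,-1]
    - [-0.235,-0.004,0.452,-1,0,0,-1]

```text
t: 5.0
ee_pos: [0.6171, -0.2558, 0.1585]
tool_rot: [0.121, 0.696, -0.122, 0.697]
contact_force: [-0.5, 0.4, -2.3]
finger_gap: 0.0199
```

Request:
drive_tool:
  plan:
    - [0,0,0,-0.2,0,0,-1]
    - [0,0,0,-0.4,0,0,-1]
    - [0,0,0,-0.6,0,0,-1]
    - [0,0,0,-0.8,0,0,-1]
    - [0,0,0,-1,0,0,-1]
    - [0,0,0,-1,0,0,-1]
    - [0,0,0,-1,0,0,-1]
    - [0,0,0,-1,0,0,-1]

```text
t: 5.67
ee_pos: [0.6152, -0.2529, 0.1589]
tool_rot: [-0.062, 0.705, 0.062, 0.704]
contact_force: [-0.4, -0.8, -2.9]
finger_gap: 0.02
```

```bash
python3 look.py .616 -.2535 .05 117.8 w3
```

```text
row [ 0.218 -0.002  0.001] [-0.59  -0.001 -0.001] n 2.6 jaw now 100.1 j6 -2.14 t 5.6667
[ 0.6152 -0.2529  0.1589] [-0.4 -0.8 -2.9] 0.020005072612421397
```

View pics/w3.png

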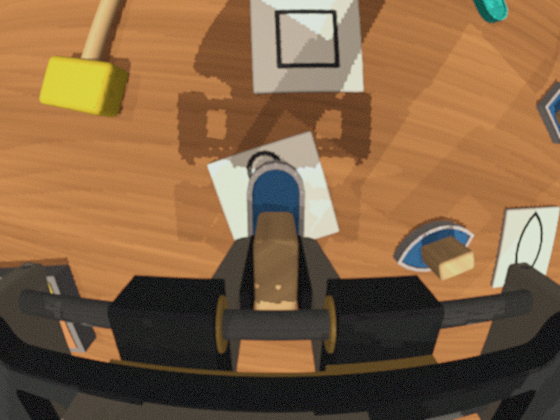

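The held strap hangs level over its pad at (275,190). I finish the turn, then lower it.

Request:
drive_tool:
  plan:
    - [0,0,0,-0.2,0,0,-1]
    - [0,0,0,-0.4,0,0,-1]
    - [0.03,-0.002,0.001,-0.59,0,0,-1]
    - [0.08,-0.002,0.001,-0.59,0,0,-1]
    - [0.13,-0.002,0.001,-0.59,0,0,-1]
    - [0.17,-0.002,0.001,-0.59,0,0,-1]
    - [0.195,-0.002,0.001,-0.59,0,0,-1]
    - [0.205,-0.002,0.001,-0.59,0,0,-1]
    - [0.211,-0.002,0.001,-0.59,0,0,-1]
    - [0.215,-0.002,0.001,-0.59,0,0,-1]
    - [0.217,-0.002,0.001,-0.59,0,0,-1]
    - [0.217,-0.002,0.001,-0.59,0,0,-1]
    - [0.217,-0.002,0.001,-0.59,0,0,-1]

```text
t: 6.8
ee_pos: [0.6168, -0.2545, 0.0515]
tool_rot: [-0.171, 0.686, 0.171, 0.687]
contact_force: [0.3, -1.0, -3.8]
finger_gap: 0.0199
```

Request:
drive_tool:
  plan:
    - [0.001,0,0,0,0,0,-1]
    - [0.002,0,0,0,0,0,-1]
    - [0.003,0,0,0,0,0,-1]
    - [0.003,0,0,0,0,0,-1]
    - [0.003,0,0,0,0,0,0.1]
    - [0.003,0,0,0,0,0,0.1]
    - [0.003,0,0,0,0,0,0.1]
    - [0.003,0,0,0,0,0,0.1]
    - [-0.02,0,0,0,0,0,0.1]
    - [-0.07,0,0,0,0,0,0.1]
    - [-0.14,0,0,0,0,0,0.1]
    - [-0.2,0,0,0,0,0,0.1]
    - [-0.2,0,0,0,0,0,0.1]

```text
t: 7.88
ee_pos: [0.6198, -0.2557, 0.158]
tool_rot: [-0.173, 0.683, 0.169, 0.689]
contact_force: [1.3, -0.3, 1.2]
finger_gap: 0.0504
```

```bash
python3 look.py .637 -.0745 .142 33 w4
```

```text
row [0.031 0.304 0.2  ] [2.832 0.02  0.003] n 11.9 jaw now 118.0 j6 -2.45 t 7.8833
[ 0.6198 -0.2557  0.158 ] [ 1.3 -0.3  1.2] 0.05041323570690089
```

View pics/w4.png

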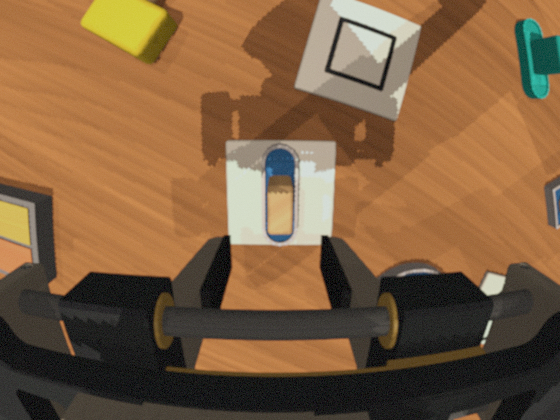

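The strap sits centred on its outline, pad centre (281,193) and die centre (281,195). Next is the leaf.

Request:
drive_tool:
  plan:
    - [0,0.1,0.07,0.3,0,0,0.1]
    - [0,0.2,0.14,0.6,0,0,0.1]
    - [0,0.304,0.2,1,0,0,0.1]
    - [0,0.304,0.2,1,0,0,0.1]
    - [0,0.304,0.2,1,0,0,0.1]
    - [0,0.304,0.2,1,0,0,0.1]
    - [0,0.304,0.2,1,0,0,0.1]
    - [0,0.304,0.2,1,0,0,0.1]

```text
t: 8.6
ee_pos: [0.633, -0.0737, 0.1502]
tool_rot: [0.012, 0.707, -0.012, 0.707]
contact_force: [-0.3, -0.6, 0.8]
finger_gap: 0.0502
```

Request:
drive_tool:
  plan:
    - [0,0,0,0.3,0,0,0.1]
    - [0,0,0,0.6,0,0,0.1]
    - [0,0,0,1,0,0,0.1]
    - [0,0,0,1,0,0,0.1]
    - [0,0,0,1,0,0,0.1]
    - [0,0,0,1,0,0,0.1]
    - [0,0,0,1,0,0,0.1]

```text
t: 9.18
ee_pos: [0.6332, -0.0741, 0.1504]
tool_rot: [0.194, 0.68, -0.194, 0.68]
contact_force: [-0.5, 0.5, 0.6]
finger_gap: 0.0504
```

```bash
python3 look.py .637 -.0745 .042 33 w5
python3 - <<'E'
import pickle; from h import *
f=pickle.load(open("w5.pkl","rb")); h,s,v=cv2.cvtColor(f["image"],cv2.COLOR_BGR2HSV).astype(int).transpose(2,0,1)
m=(h>15)&(h<28)&(s<165)&(v>110)
for c in blobs(m,80,4000):
    for z in (.064,):
        P=np.array([wonz(f,p,z)[:2]*1000 for p in c[:,0].astype(float)],np.float32); print("tan",cen(c).round(),cv2.minAreaRect(P))
m=((h>92)&(h<130)&(s>70)&(v>40))
for c in blobs(m,80,4000):
    P=np.array([wonz(f,p,.018)[:2]*1000 for p in c[:,0].astype(float)],np.float32)
    i,j=max(((i,j) for i in range(len(P)) for j in range(i)),key=lambda t:np.linalg.norm(P[t[0]]-P[t[1]])); e=P[i]-P[j]
    print("blue",cen(c).round(),"mid",(P[i]+P[j])/2,"len",np.linalg.norm(e),"yaw",np.degrees(np.arctan2(e[1],e[0]))%180)
E
```

```text
row [0.217 0.003 0.007] [ 0.838 -0.     0.   ] n 3.5 jaw now 58.1 j6 -1.13 t 9.1833
[ 0.6332 -0.0741  0.1504] [-0.5  0.5  0.6] 0.050369699430372394
tan [146. 235.] ((590.811279296875, -179.7457275390625), (85.61354064941406, 22.01373863220215), 34.202049255371094)
tan [279. 219.] ((636.7884521484375, -72.83595275878906), (19.782672882080078, 39.66161346435547), 26.270719528198242)
tan [ 80. 141.] ((481.3787536621094, -209.32752990722656), (85.32503509521484, 85.96661376953125), 12.423649787902832)
tan [541.  36.] ((615.2381591796875, 227.51976013183594), (62.28169631958008, 26.286453247070312), 76.56730651855469)
blue [ 95. 262.] mid [ 596.62854 -269.87305] len 43.776028 yaw 52.64956
blue [279. 192.] mid [637.22534 -72.95572] len 81.07857 yaw 116.296394
blue [513.  44.] mid [617.7511  237.70493] len 57.83731 yaw 16.059088
```

View pics/w5.png

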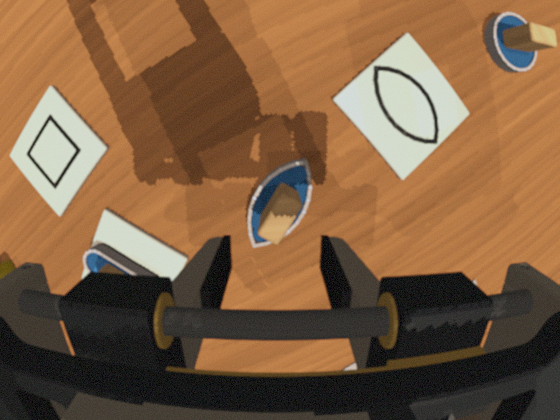

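The leaf at (279,200) has yaw 116.3°, and the grip and tips agree on that. Centre is (0.637, -0.073), so the jaw should be at 26.3°.

Request:
drive_tool:
  plan:
    - [0,0.006,0.005,0.3,0,0,0.1]
    - [0,0.006,0.005,0.6,0,0,0.1]
    - [0,0.006,0.005,0.8,0,0,0.1]
    - [0,0.006,0.005,1,0,0,0.1]
    - [0,0.006,0.005,1,0,0,0.1]
    - [0.06,0.006,0.005,1,0,0,0.1]
    - [0.12,0.006,0.005,1,0,0,0.1]
    - [0.17,0.006,0.005,1,0,0,0.1]
    - [0.2,0.006,0.005,1,0,0,0.1]
    - [0.217,0.006,0.005,1,0,0,0.1]
    - [0.217,0.006,0.005,1,0,0,0.1]
    - [0.217,0.006,0.005,1,0,0,-1]
    - [0.217,0.006,0.005,1,0,0,-1]
    - [0.217,0.006,0.005,1,0,0,-1]
    - [0.217,0.006,0.005,1,0,0,-1]
    - [0.217,0.006,0.005,1,0,0,-1]
    - [0.217,0.006,0.005,1,0,0,-1]

```text
t: 10.65
ee_pos: [0.6375, -0.072, 0.043]
tool_rot: [0.364, 0.606, -0.364, 0.606]
contact_force: [-1.3, -0.5, 7.0]
finger_gap: 0.02
```

```bash
python3 look.py .62 .0795 .16 102.2
```

```text
row [-0.234  0.111 -0.284] [-2.474e+00  2.000e-03 -1.000e-03] n 10.4 jaw now 28.0 j6 -0.6 t 10.65
[ 0.6375 -0.072   0.043 ] [-1.3 -0.5  7. ] 0.019963782721634946
```

Request:
drive_tool:
  plan:
    - [-0.05,0,0,0,0,0,-1]
    - [-0.1,0,0,0,0,0,-1]
    - [-0.17,0,0,0,0,0,-1]
    - [-0.234,0,0,0,0,0,-1]
    - [-0.234,0.02,-0.05,-0.2,0,0,-1]
    - [-0.234,0.043,-0.11,-0.4,0,0,-1]
    - [-0.234,0.066,-0.17,-0.6,0,0,-1]
    - [-0.234,0.09,-0.23,-0.8,0,0,-1]
    - [-0.234,0.111,-0.284,-1,0,0,-1]
    - [-0.234,0.111,-0.284,-1,0,0,-1]
    - [-0.234,0.111,-0.284,-1,0,0,-1]

```text
t: 11.57
ee_pos: [0.619, 0.0809, 0.1588]
tool_rot: [0.194, 0.68, -0.195, 0.68]
contact_force: [0.6, -1.1, -2.4]
finger_gap: 0.0198
```

Request:
drive_tool:
  plan:
    - [0,0,0,-0.2,0,0,-1]
    - [0,0,0,-0.4,0,0,-1]
    - [0,0,0,-0.6,0,0,-1]
    - [0,0,0,-0.8,0,0,-1]
    - [0,0,0,-1,0,0,-1]
    - [0,0,0,-1,0,0,-1]
    - [0,0,0,-1,0,0,-1]
    - [0,0,0,-1,0,0,-1]

```text
t: 12.23
ee_pos: [0.6195, 0.0788, 0.159]
tool_rot: [0.014, 0.707, -0.014, 0.707]
contact_force: [0.8, -0.6, -2.5]
finger_gap: 0.0202
```

```bash
python3 look.py .62 .0795 .051 102.2
```

```text
row [0.216 0.002 0.001] [-0.483 -0.     0.   ] n 2.6 jaw now 87.7 j6 -1.41 t 12.2333
[0.6195 0.0788 0.159 ] [ 0.8 -0.6 -2.5] 0.020196783228104483
```

Request:
drive_tool:
  plan:
    - [0,0,0,-0.2,0,0,-1]
    - [0.03,0.002,0.001,-0.4,0,0,-1]
    - [0.08,0.002,0.001,-0.483,0,0,-1]
    - [0.13,0.002,0.001,-0.483,0,0,-1]
    - [0.17,0.002,0.001,-0.483,0,0,-1]
    - [0.195,0.002,0.001,-0.483,0,0,-1]
    - [0.205,0.002,0.001,-0.483,0,0,-1]
    - [0.211,0.002,0.001,-0.483,0,0,-1]
    - [0.215,0.002,0.001,-0.483,0,0,-1]
    - [0.217,0.002,0.001,-0.483,0,0,-1]
    - [0.218,0.002,0.001,-0.483,0,0,-1]
    - [0.218,0.002,0.001,-0.483,0,0,-1]
    - [0.218,0.002,0.001,-0.483,0,0,-1]

```text
t: 13.32
ee_pos: [0.6208, 0.0806, 0.051]
tool_rot: [-0.077, 0.702, 0.077, 0.704]
contact_force: [0.2, 0.4, 0.6]
finger_gap: 0.02
```

Contact has begun: the weight has come off the wrist. I release and rise.

Request:
drive_tool:
  plan:
    - [0.001,0,0,0,0,0,-1]
    - [0.001,0,0,0,0,0,0.1]
    - [0.001,0,0,0,0,0,0.1]
    - [0.001,0,0,0,0,0,0.1]
    - [0.001,0,0,0,0,0,0.1]
    - [-0.02,0,0,0,0,0,0.1]
    - [-0.07,0,0,0,0,0,0.1]
    - [-0.14,0,0,0,0,0,0.1]
    - [-0.2,0,0,0,0,0,0.1]
    - [-0.2,0,0,0,0,0,0.1]
    - [-0.2,0,0,0,0,0,0.1]
    - [-0.2,0,0,0,0,0,0.1]

```text
t: 14.32
ee_pos: [0.6198, 0.0805, 0.1502]
tool_rot: [-0.077, 0.703, 0.077, 0.703]
contact_force: [-0.3, -0.9, -0.3]
finger_gap: 0.0507
```

```bash
python3 look.py .6165 .238 .15 149.7 w6
```

```text
row [0.    0.309 0.062] [-1.575  0.    -0.   ] n 6.6 jaw now 102.5 j6 -1.66 t 14.3167
[0.6198 0.0805 0.1502] [-0.3 -0.9 -0.3] 0.050715774797432674
```

View pics/w6.png

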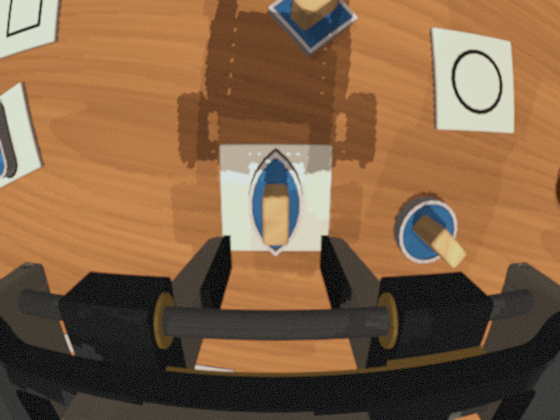

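The leaf is on its pad at (275,200), aligned. The round die comes next.

Request:
drive_tool:
  plan:
    - [0,0.08,0.016,-0.2,0,0,0.1]
    - [0,0.16,0.032,-0.4,0,0,0.1]
    - [0,0.24,0.048,-0.6,0,0,0.1]
    - [0,0.309,0.062,-0.8,0,0,0.1]
    - [0,0.309,0.062,-1,0,0,0.1]
    - [0,0.309,0.062,-1,0,0,0.1]
    - [0,0.309,0.062,-1,0,0,0.1]
    - [0,0.309,0.062,-1,0,0,0.1]

```text
t: 15.03
ee_pos: [0.6164, 0.237, 0.1491]
tool_rot: [-0.255, 0.66, 0.255, 0.659]
contact_force: [0.3, -0.2, 1.0]
finger_gap: 0.0508
```

```bash
cat > tan.py <<'E'
import pickle,sys; from h import *
f=pickle.load(open(sys.argv[1]+".pkl","rb")); h,s,v=cv2.cvtColor(f["image"],cv2.COLOR_BGR2HSV).astype(int).transpose(2,0,1)
m=(h>15)&(h<28)&(s<165)&(v>110)
for c in blobs(m,80,4000):
    P=np.array([wonz(f,p,.064)[:2]*1000 for p in c[:,0].astype(float)],np.float32); r=cv2.minAreaRect(P)
    if 30<max(r[1])<50 and min(r[1])<28: print("grip",cen(c).round(),np.round(r[0],1),np.round(r[1],1),"jaw angle",round((r[2]+(90 if r[1][0]>r[1][1] else 0))%180,1))
E
python3 look.py .6165 .238 .042 149.7 w7; python3 tan.py w7; python3 tan.py w6
```

```text
row [0.214 0.001 0.002] [-0.583 -0.003 -0.001] n 2.6 jaw now 132.2 j6 -1.94 t 15.0333
[0.6164 0.237  0.1491] [ 0.3 -0.2  1. ] 0.0507599688751684
grip [276. 216.] [615.  235.6] [46.4 19.7] jaw angle 149.9
grip [420.  50.] [440.9 237.1] [17.  38.2] jaw angle 15.1
grip [448. 248.] [616.7 236.6] [42.2 20.2] jaw angle 151.9
grip [314.   5.] [457.2  73.4] [12.8 31.9] jaw angle 15.4
```

Request:
drive_tool:
  plan:
    - [0,0,0.001,-0.2,0,0,0.1]
    - [0,0,0.001,-0.4,0,0,0.1]
    - [0,0,0.001,-0.6,0,0,0.1]
    - [0,0,0.001,-0.6,0,0,0.1]
    - [0.06,0,0.001,-0.6,0,0,0.1]
    - [0.12,0,0.001,-0.6,0,0,0.1]
    - [0.17,0,0.001,-0.6,0,0,0.1]
    - [0.2,0,0.001,-0.6,0,0,0.1]
    - [0.214,0,0.001,-0.6,0,0,0.1]
    - [0.214,0,0.001,-0.6,0,0,0.1]
    - [0.214,0,0.001,-0.6,0,0,-1]
    - [0.214,0,0.001,-0.6,0,0,-1]
    - [0.214,0,0.001,-0.6,0,0,-1]
    - [0.214,0,0.001,-0.6,0,0,-1]
    - [0.214,0,0.001,-0.6,0,0,-1]
    - [0.214,0,0.001,-0.6,0,0,-1]

```text
t: 16.42
ee_pos: [0.6178, 0.2386, 0.044]
tool_rot: [-0.356, 0.611, 0.356, 0.611]
contact_force: [-0.6, -1.3, 6.8]
finger_gap: 0.0199
```

```bash
python3 look.py .452 .255 .16 150
```

```text
row [-0.232  0.304 -0.135] [0.015 0.002 0.001] n 4.9 jaw now 150.4 j6 -2.26 t 16.4167
[0.6178 0.2386 0.044 ] [-0.6 -1.3  6.8] 0.019936253085483913
```

Request:
drive_tool:
  plan:
    - [-0.05,0,0,0,0,0,-1]
    - [-0.1,0,0,0,0,0,-1]
    - [-0.17,0,0,0,0,0,-1]
    - [-0.232,0,0,0,0,0,-1]
    - [-0.232,0.06,-0.027,0,0,0,-1]
    - [-0.232,0.13,-0.058,0,0,0,-1]
    - [-0.232,0.2,-0.089,0,0,0,-1]
    - [-0.232,0.26,-0.115,0,0,0,-1]
    - [-0.232,0.304,-0.135,0,0,0,-1]
    - [-0.232,0.304,-0.135,0,0,0,-1]
    - [-0.232,0.304,-0.135,0,0,0,-1]
    - [-0.232,0.304,-0.135,0,0,0,-1]

```text
t: 17.42
ee_pos: [0.4526, 0.2549, 0.1594]
tool_rot: [-0.356, 0.61, 0.356, 0.611]
contact_force: [0.1, 0.5, -2.2]
finger_gap: 0.0199
```

```bash
python3 look.py .452 .255 .052 150
```

```text
row [ 0.215  0.001 -0.001] [0.016 0.002 0.002] n 2.6 jaw now 150.5 j6 -2.12 t 17.4167
[0.4526 0.2549 0.1594] [ 0.1  0.5 -2.2] 0.0198777735297628
```

Request:
drive_tool:
  plan:
    - [0.03,0,0,0,0,0,-1]
    - [0.08,0,0,0,0,0,-1]
    - [0.13,0,0,0,0,0,-1]
    - [0.17,0,0,0,0,0,-1]
    - [0.195,0,0,0,0,0,-1]
    - [0.205,0,0,0,0,0,-1]
    - [0.21,0,0,0,0,0,-1]
    - [0.213,0,0,0,0,0,-1]
    - [0.215,0,0,0,0,0,-1]
    - [0.216,0,0,0,0,0,-1]
    - [0.216,0,0,0,0,0,-1]
    - [0.216,0,0,0,0,0,-1]

```text
t: 18.42
ee_pos: [0.4527, 0.255, 0.052]
tool_rot: [-0.356, 0.61, 0.356, 0.612]
contact_force: [0.6, -1.9, 4.6]
finger_gap: 0.0197
```

In contact. I release, rise and head for the square die.

Request:
drive_tool:
  plan:
    - [0,0,0,0,0,0,0.1]
    - [0,0,0,0,0,0,0.1]
    - [0,0,0,0,0,0,0.1]
    - [0,0,0,0,0,0,0.1]
    - [-0.02,0,0,0,0,0,0.1]
    - [-0.07,0,0,0,0,0,0.1]
    - [-0.14,0,0,0,0,0,0.1]
    - [-0.2,0,0,0,0,0,0.1]
    - [-0.2,0,0,0,0,0,0.1]
    - [-0.2,0,0,0,0,0,0.1]
    - [-0.2,0,0,0,0,0,0.1]

```text
t: 19.33
ee_pos: [0.4515, 0.2545, 0.151]
tool_rot: [-0.356, 0.611, 0.356, 0.611]
contact_force: [0.9, 0.5, -0.6]
finger_gap: 0.0508
```

```bash
python3 look.py .443 .075 .15 53 w8
```

```text
row [ 0.002 -0.162 -0.321] [-2.751 -0.    -0.   ] n 11.5 jaw now 150.5 j6 -2.12 t 19.3333
[0.4515 0.2545 0.151 ] [ 0.9  0.5 -0.6] 0.05076943590653983
```

View pics/w8.png

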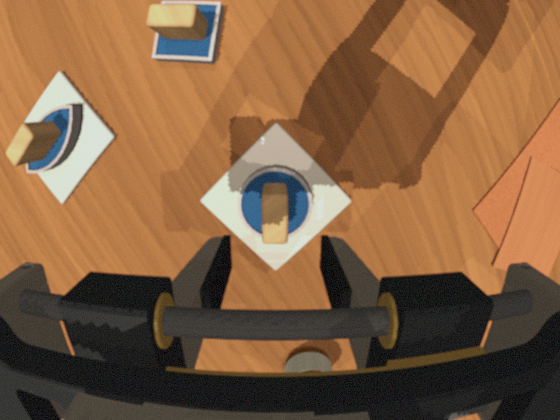

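The round die is centred at (276,200). The last joint's range means turning the other way, +97.5° to jaw 53.

Request:
drive_tool:
  plan:
    - [0,-0.03,-0.06,0.2,0,0,0.1]
    - [0,-0.06,-0.12,0.4,0,0,0.1]
    - [0,-0.09,-0.18,0.6,0,0,0.1]
    - [0,-0.13,-0.25,0.8,0,0,0.1]
    - [0,-0.162,-0.321,1,0,0,0.1]
    - [0,-0.162,-0.321,1,0,0,0.1]
    - [0,-0.162,-0.321,1,0,0,0.1]

```text
t: 19.97
ee_pos: [0.4421, 0.0733, 0.15]
tool_rot: [-0.184, 0.684, 0.185, 0.682]
contact_force: [-0.2, -0.1, 0.8]
finger_gap: 0.0507
```

Request:
drive_tool:
  plan:
    - [0,0,0,0.25,0,0,0.1]
    - [0,0,0,0.5,0,0,0.1]
    - [0,0,0,0.75,0,0,0.1]
    - [0,0,0,1,0,0,0.1]
    - [0,0,0,1,0,0,0.1]
    - [0,0,0,1,0,0,0.1]

```text
t: 20.47
ee_pos: [0.4429, 0.076, 0.1505]
tool_rot: [-0.004, 0.707, 0.004, 0.707]
contact_force: [0.0, 0.4, 0.7]
finger_gap: 0.0504
```

Request:
drive_tool:
  plan:
    - [0,0,0,0.25,0,0,0.1]
    - [0,0,0,0.5,0,0,0.1]
    - [0,0,0,0.75,0,0,0.1]
    - [0,0,0,1,0,0,0.1]
    - [0,0,0,1,0,0,0.1]
    - [0,0,0,1,0,0,0.1]
    - [0,0,0,1,0,0,0.1]

```text
t: 21.05
ee_pos: [0.4431, 0.0754, 0.1509]
tool_rot: [0.178, 0.684, -0.178, 0.684]
contact_force: [-0.3, -0.1, 0.3]
finger_gap: 0.0502
```

```bash
python3 look.py .443 .075 .042 53 w9; python3 tan.py w9
```

```text
row [ 0.218 -0.001  0.   ] [ 0.26 -0.    0.  ] n 2.6 jaw now 60.8 j6 -0.9 t 21.05
[0.4431 0.0754 0.1509] [-0.3 -0.1  0.3] 0.05019232709920656
grip [276. 214.] [440.1  77.6] [19.3 46.4] jaw angle 53.6
```

Request:
drive_tool:
  plan:
    - [0,0,0,0.25,0,0,0.1]
    - [0,0,0,0.25,0,0,0.1]
    - [0.06,0,0,0.25,0,0,0.1]
    - [0.12,0,0,0.25,0,0,0.1]
    - [0.17,0,0,0.25,0,0,0.1]
    - [0.2,0,0,0.25,0,0,0.1]
    - [0.217,0,0,0.25,0,0,0.1]
    - [0.217,0,0,0.25,0,0,0.1]
    - [0.217,0,0,0.25,0,0,-1]
    - [0.217,0,0,0.25,0,0,-1]
    - [0.217,0,0,0.25,0,0,-1]
    - [0.217,0,0,0.25,0,0,-1]
    - [0.217,0,0,0.25,0,0,-1]
    - [0.217,0,0,0.25,0,0,-1]

```text
t: 22.27
ee_pos: [0.4437, 0.0752, 0.0433]
tool_rot: [0.225, 0.67, -0.224, 0.671]
contact_force: [-0.9, 0.9, 6.9]
finger_gap: 0.0197
```

```bash
python3 look.py .459 -.2515 .16 102.4
```

```text
row [-0.233 -0.503  0.418] [-1.648e+00  2.000e-03 -1.000e-03] n 8.3 jaw now 53.0 j6 -0.76 t 22.2667
[0.4437 0.0752 0.0433] [-0.9  0.9  6.9] 0.01967587897653441
```

Request:
drive_tool:
  plan:
    - [-0.05,0,0,0,0,0,-1]
    - [-0.1,0,0,0,0,0,-1]
    - [-0.17,0,0,0,0,0,-1]
    - [-0.233,0,0,0,0,0,-1]
    - [-0.233,-0.05,0.042,-0.2,0,0,-1]
    - [-0.233,-0.1,0.083,-0.4,0,0,-1]
    - [-0.233,-0.15,0.125,-0.6,0,0,-1]
    - [-0.233,-0.2,0.167,-0.8,0,0,-1]
    - [-0.233,-0.25,0.209,-1,0,0,-1]
    - [-0.233,-0.3,0.25,-1,0,0,-1]
    - [-0.233,-0.35,0.292,-1,0,0,-1]
    - [-0.233,-0.4,0.334,-1,0,0,-1]
    - [-0.233,-0.45,0.375,-1,0,0,-1]
    - [-0.233,-0.48,0.4,-1,0,0,-1]
    - [-0.233,-0.503,0.418,-1,0,0,-1]
    - [-0.233,-0.503,0.418,-1,0,0,-1]
    - [-0.233,-0.503,0.418,-1,0,0,-1]
    - [-0.233,-0.503,0.418,-1,0,0,-1]

```text
t: 23.77
ee_pos: [0.458, -0.2505, 0.1588]
tool_rot: [0.044, 0.706, -0.043, 0.705]
contact_force: [0.6, 0.4, -1.8]
finger_gap: 0.02
```

```bash
python3 look.py .459 -.2515 .0513 102.4
```

```text
row [ 0.215 -0.002  0.002] [-0.648 -0.002 -0.002] n 2.7 jaw now 83.0 j6 -1.95 t 23.7667
[ 0.458  -0.2505  0.1588] [ 0.6  0.4 -1.8] 0.019975880312026767
```

Request:
drive_tool:
  plan:
    - [0,0,0,-0.2,0,0,-1]
    - [0,-0.002,0.002,-0.4,0,0,-1]
    - [0.03,-0.002,0.002,-0.648,0,0,-1]
    - [0.08,-0.002,0.002,-0.648,0,0,-1]
    - [0.13,-0.002,0.002,-0.648,0,0,-1]
    - [0.17,-0.002,0.002,-0.648,0,0,-1]
    - [0.195,-0.002,0.002,-0.648,0,0,-1]
    - [0.205,-0.002,0.002,-0.648,0,0,-1]
    - [0.21,-0.002,0.002,-0.648,0,0,-1]
    - [0.213,-0.002,0.002,-0.648,0,0,-1]
    - [0.215,-0.002,0.002,-0.648,0,0,-1]
    - [0.217,-0.002,0.002,-0.648,0,0,-1]
    - [0.217,-0.002,0.002,-0.648,0,0,-1]
    - [0.217,-0.002,0.002,-0.648,0,0,-1]

```text
t: 24.93
ee_pos: [0.46, -0.2529, 0.0514]
tool_rot: [-0.077, 0.703, 0.076, 0.703]
contact_force: [0.1, 1.2, 3.0]
finger_gap: 0.0198
```

Request:
drive_tool:
  plan:
    - [0,0,0,0,0,0,0.1]
    - [0,0,0,0,0,0,0.1]
    - [0,0,0,0,0,0,0.1]
    - [0,0,0,0,0,0,0.1]
    - [-0.02,0,0,0,0,0,0.1]
    - [-0.07,0,0,0,0,0,0.1]
    - [-0.14,0,0,0,0,0,0.1]
    - [-0.2,0,0,0,0,0,0.1]
    - [-0.27,0,0,0,0,0,0.1]
    - [-0.34,0,0,0,0,0,0.1]
    - [-0.42,0,0,0,0,0,0.1]
    - [-0.5,0,0,0,0,0,0.1]
    - [-0.5,0,0,0,0,0,0.1]
    - [-0.5,0,0,0,0,0,0.1]

```text
t: 26.1
ee_pos: [0.4603, -0.2533, 0.3037]
tool_rot: [-0.078, 0.701, 0.075, 0.705]
contact_force: [0.3, -0.2, -1.0]
finger_gap: 0.0504
```

```bash
python3 look.py .46 0.0 .32 90
```

```text
row [-0.034  0.495  0.108] [0.413 0.009 0.006] n 6.1 jaw now 102.4 j6 -2.29 t 26.1
[ 0.4603 -0.2533  0.3037] [ 0.3 -0.2 -1. ] 0.050409587157665414
```

Request:
drive_tool:
  plan:
    - [-0.1,0.434,0.382,0.4,0,0,0.1]
    - [-0.1,0.434,0.382,0.4,0,0,0.1]
    - [-0.1,0.434,0.382,0.4,0,0,0.1]
    - [-0.1,0.434,0.382,0.4,0,0,0.1]
    - [-0.1,0.434,0.382,0.4,0,0,0.1]
    - [-0.1,0.434,0.382,0.4,0,0,0.1]
    - [-0.1,0.434,0.382,0.4,0,0,0.1]
    - [-0.1,0.434,0.382,0.4,0,0,0.1]
    - [-0.1,0.434,0.382,0.4,0,0,0.1]
    - [-0.1,0.434,0.382,0.4,0,0,0.1]
    - [-0.1,0.434,0.382,0.4,0,0,0.1]

```text
t: 27.02
ee_pos: [0.5982, -0.001, 0.3495]
tool_rot: [-0.002, 0.708, 0.002, 0.706]
contact_force: [-0.1, -0.2, -1.0]
finger_gap: 0.0505
```

```bash
python3 look.py .6 0.0 .35 90 wA
python3 - <<'E'
from cell import *; from h import *; import pickle
W=pickle.load(open("wA.pkl","rb"))
pad=dict(round=(.452,.2545),square=(.459,-.251),leaf=(.62,.0795),strap=(.616,-.254))
T=grab_frame("top"); S=grab_frame("scene"); cv2.imwrite("pics/T2.png",T["image"]); pickle.dump((T,S),open("end.pkl","wb"))
def proj(f,X,w):
    c=f["R"]@np.array(X)+f["t"]
    if w: r=np.hypot(*c[:2]); q=c[:2]/r*np.arctan2(r,c[2])
    else: q=c[:2]/c[2]
    return q*f["K"][0,0]+f["K"][:2,2]
for n,p in pad.items():
    P={}
    for k,f,w in (("wrist",W,1),("top",T,0),("scene",S,0)):
        h,s,v=cv2.cvtColor(f["image"],cv2.COLOR_BGR2HSV).astype(int).transpose(2,0,1)
        m=(h>14)&(h<30)&(s>60)&(s<170)&(v>100)
        cs=blobs(m,10,3000); g=proj(f,(*p,.072),w)
        c=min(cs,key=lambda c:np.linalg.norm(cen(c)-g),default=None); P[k]=cen(c)
        Q=np.array([(wonz if w else onz)(f,x,.072)[:2]*1000 for x in c[:,0].astype(float)],np.float32); r=cv2.minAreaRect(Q)
        print(n,k,"at",np.round(r[0]),np.round(r[1]),"long axis",round((r[2]+(90 if r[1][0]<r[1][1] else 0))%180,1))
    X,e=tri(T,P["top"],S,P["scene"]); print("   tri",X.round(3),round(e,4),"pad",p)
a=cv2.resize(T["image"][130:250,165:395],None,fx=3.4,fy=3.4,interpolation=cv2.INTER_CUBIC)
b=cv2.resize(W["image"],None,fx=1,fy=1); cv2.imwrite("pics/e1.png",b); cv2.imwrite("pics/e2.png",a)
E
```

```text
row [-0.001  0.002  0.004] [ 0.012 -0.004  0.001] n 0.1 jaw now 90.4 j6 -1.58 t 27.0167
[ 0.5982 -0.001   0.3495] [-0.1 -0.2 -1. ] 0.050505131332319854
round wrist at [456. 247.] [53. 36.] long axis 67.2
round top at [452. 253.] [41. 20.] long axis 58.3
round scene at [479. 241.] [40. 80.] long axis 152.5
   tri [0.453 0.257 0.051] 0.0016 pad (0.452, 0.2545)
square wrist at [ 465. -248.] [51. 27.] long axis 26.7
square top at [ 458. -253.] [41. 21.] long axis 12.7
square scene at [ 484. -252.] [90. 24.] long axis 2.7
   tri [ 0.46  -0.254  0.054] 0.0045 pad (0.459, -0.251)
leaf wrist at [618.  79.] [46. 21.] long axis 14.2
leaf top at [614.  79.] [28. 19.] long axis 17.6
leaf scene at [643.  76.] [30. 80.] long axis 170.0
   tri [0.617 0.084 0.05 ] 0.0074 pad (0.62, 0.0795)
strap wrist at [ 614. -252.] [39. 30.] long axis 28.7
strap top at [ 613. -256.] [41. 20.] long axis 28.3
strap scene at [ 635. -256.] [33. 80.] long axis 178.2
   tri [ 0.616 -0.257  0.053] 0.0044 pad (0.616, -0.254)
```

View pics/e1.png

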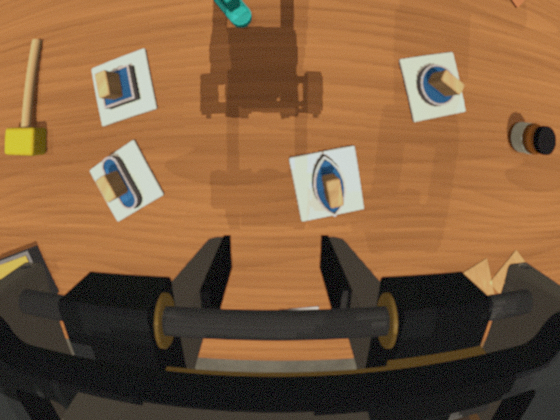

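View pics/T2.png

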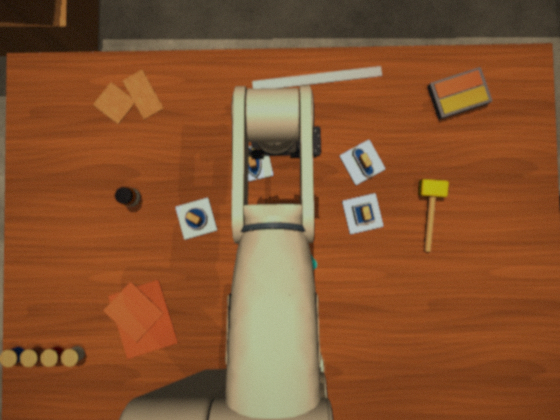

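Every die is on its own pad, aligned and within about 3 mm. In the wrist view the square is at (124,87), strap (126,182), leaf (327,184) and round (434,86). The jar and mallet are at their starting pixels. I'll hand in.

```bash
python3 -c "
from cell import *; print(sign_off())"
```

```text
the job is handed in; nothing more can be done
None
```

All four dies are on their own pads and released, and I handed the job in at about 27 s of the 109 s allowed. I left the turquoise look-alike alone. The job reports no verdict, so what follows is from my own checks.

- **Centring:** in the final views cast at grip-top height, each die's grip lies about 1–4 mm from its pad centre, against the 12 mm limit. This comes from the top view for round, square and strap, and from the wrist view for leaf.
- **Angle:** the square, strap and leaf follow their outlines to within about 2°, against a limit of about 11°.
- **Setting down:** each die was lowered until it was on or about a millimetre above its pad before I released it.
- **Jar and mallet:** in the last top view both are at the same pixels as at the start.

Some checks were weaker or disagreed:
- The arm hid part of the leaf in the final top view, so its position rests on the wrist views.
- In the last wrist view some grip outlines included the grip's side faces, which skewed the round (8 mm) and square (7 mm, 14° in angle). I relied on the top view for those.
- The final two-camera heights (50–54 mm) mix top and side faces of the grips, so they do not confirm height precisely. How flat the dies lie was judged only from the pictures and the tool height at release.

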